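Click the slicer feed to its long mark and lock it

TASK

Set up the hand slicer for the next cut: push its thumb lever over, click by click, letting it spring back between strokes, until the feed's pointer stands in the notch at the one long mark of the scale, without ever going past that mark and without pushing the feed bar itself. Then flip the cam lever on the clamp right over centre so that it snaps flat and locks the feed, and leave the things around the slicer where they are.

Things in the scene. Friction and masses are not known exactly. Their poses are not given: they have to be found in the camera images.
- slicer: Hand slicer fixed to the bench. Origin: underside of its grey base plate (x -57..57, y -145..155, 12 mm thick). x points away from its front, y is the feed direction, z up. White ratchet housing x -40..40, y -100..0, top z 59; thumb lever ears to z 78; metal clamp at y 44..80, cheeks to z 70, lever ears to z 93; bed with white block y 100..155, below z 65 mm.
- feed: Steel feed bar, 16 mm square, along the slicer's y at x 18, z 45 mm (origin on its axis), through housing and clamp, with a plate and a white resin block at the +y end and a pointer. It moves toward +y only and snaps into notches 10 mm apart. Not to be pushed itself.
- thumb_lever (a joint): Angle of the upright thumb lever on the housing's near side. 0 at rest, leaning 0.5 rad toward the slicer's -y; grows as pushed toward +y, stop at 0.9. A spring (1 to 4 N at the pad) brings it back to 0 when let go; a new stroke can then begin. It turns parallel to the slicer's y-z plane. A full stroke gives one or two clicks.
- thumb_pivot (a point): Middle of the thumb lever's pivot, x -39, y -45, z 48 mm in the slicer frame. The free play differs between starts: the feed is picked up at 0.1 to 0.4 rad and the push climbs from 1 to 4 N to 7 to 15 N; 0.2 to 0.3 rad later the feed snaps 10 mm on (click) and the push falls by half or more. Pushed on, the next click comes about 0.45 rad after the first. Let go before a click, the feed drops back.
- thumb_pad (a point): Middle of the thumb lever's black rubber pad, 64 mm from the pivot; pad 26 mm wide (along x), 9 mm thick, 32 mm long along the lever, whose end is 80 mm from the pivot. Moves with the lever; push it on its -y face.
- pointer (a point): Tip of the dark pointer that rides with the feed just above the scale ledge on the housing's far side. It starts in one of the first notches, 20 to 40 mm before the long mark (seen along the slicer's +y).
- mark (a point): Middle of the scale's one long thick tick (22 mm long; the others, 10 mm apart, are 9 mm), the target notch. Axes as the slicer's. The feed is right when the pointer has the same y as this mark in the slicer frame.
- cam_lever (a joint): Angle of the dark steel cam lever on the clamp. 0 (open) stands up, leaning 0.35 rad toward the slicer's -y; grows as it is turned over toward +y; 1.9 (stop) lies flat along +y, feed clamped. Starts at 0 to 0.25. Needs up to 5 to 8 N; let go before 1.4 it springs back, beyond 1.4 (over centre) it snaps to 1.9 and stays.
- cam_pivot (a point): Middle of the cam lever's pivot, x 18, y 62, z 80 mm in the slicer frame; it turns parallel to the slicer's y-z plane.
- cam_tip (a point): Point on the cam lever 55 mm from its pivot, in the middle of its wide end; moves with it. The lever is 14 mm wide (22 at the end), 8 to 9 mm thick, its end 59 mm from the pivot.
- glass_beaker: Small clear beaker, 57 mm wide, 70 mm high, a bystander; origin at its foot.
- amber_bottle: Small amber bottle with a blue cap, 56 mm wide, 105 mm high, a bystander; origin at its foot.
- dish: Lidded petri dish, 71 mm wide, 15 mm high, a bystander; origin at its foot.
- steel_forceps: Steel forceps lying flat, 135 mm long, 20 mm wide, a bystander; origin at its underside.

How it is judged:
By the outcome, as a careful person would: the job done as asked, in the order asked, and still so for the second after the job is handed in, with the robot touching nothing.
It also fails if it takes over 72 s, if anything falls off the work surface, if the arm or the gripper's body presses on something with over 40 N, if the wrist force passes 120 N, or if a joint passes its speed limit or range.

ROBOT

A 7-joint arm with a two-finger parallel gripper is mounted at the origin on a cart in front of the work surface, level with it; the furniture and walls round the work are solid. World frame = base frame: x ahead of the robot, y to its left, z up, the work surface at z = 0. Lengths are in m, angles in rad, forces in N, time in s.
With the tool pointing down it reaches from about 0.35 to 0.9 m from the base axis. Payload 19.9 kg.
Tool frame: the origin (TCP) lies at the very end of the fingers, on their centre line; the grasp point (between the pads) lies ctrl.hold_point_z behind it (ctrl.hold_point_z is the distance from the TCP to the grasp point, in m); z points along the fingers, y is the direction in which the jaws open and shut (so a half turn about z gives the same grasp; the last joint's range is limited). The gripper opens to 94 mm and grips with 3 to 60 N. Pads are 16 mm wide; open, the fingers measure 119 mm over their backs; the gripper's body (75 mm by 177 mm) begins 78 mm behind the grasp point.
Start: joints at [1.163, 0.417, -0.01, 1.614, 0.005, 1.111, -0.053], TCP at [0.224, -0.584, 0.205] pointing down, gripper open.
Joint ranges: [-2.81, 2.81], [-0.39, 2.02], [-1.27, 1.25], [0.06, 2.57], [-1.19, 4.33], [0.19, 2], [-2.82, 2.82]. Speed limits (rad/s): [1.89, 1.89, 2.39, 2.39, 3.01, 3.01, 3.01].

INTERFACE

Orientations are given as a rotation vector (axis times angle).
In Python, from cell import ctrl gives the robot as it stands. The module is installed in compiled form; this text tells all that it offers.
- The arm moves only by the tool servo_tool, never from a script. Its argument "steps" is a list of rows, each a list of 5 numbers: the shift along the tool's x, y, z in m, then the turn about the tool's z in degrees, then the closure, from 0 (fully open) to 1 (shut). A call has 1 to 8 rows; each row shifts and turns the commanded pose from where the row before left it, along the tool's axes as they then stand; what a row does not reach is not made up. A row lasts 1/12 s, in which the tool goes at most 41.7 mm and 7.16 degrees, less where a joint would pass 70% of its speed; a pose out of reach is approached as far as the arm can. A call with a gripper value outside its range is refused whole. The fingers move at their own pace and stop on an object; the grip force is fixed at half the most. Time passes only in rows, so rows that do not move let the fingers close. It gives the time, the measured TCP pose, the force and the opening at its end, in the units of the state.
- ctrl.read_state(): the state, without advancing time (a new reading comes with each control period).
- ctrl.camera(name): name is "scene" or "top" or "wrist"; returns the picture (400x640x3 uint8, red, green, blue); there is no depth.
- ctrl.camera_model(name): a dict with "camera_matrix" (3x3 intrinsics, pixels), "rvec" (rotation vector, rad) and "tvec" (3), from world to camera coordinates, as OpenCV has them; the wrist camera has in their place "hand_eye" (4x4, takes a point from camera to tool coordinates, whose origin is the TCP and whose axes are the flange's). Camera axes: x right, y down, z forward; pixel columns grow to the right and rows downward; lengths in m; the calibration is good to about 2 mm. A picture is of the moment at which its call begins: read the wrist's pose just before it. camera_model takes no time and is no camera call.
- ctrl.hand_in(): hands the job in, once; it reports no verdict.
The state is a dict: "t": time; "joint_positions": joint angles; "joint_vel": joint speeds; "joint_efforts": joint torques, N m; "ee_pos": TCP position; "ee_rot": TCP orientation; "force": force on the tool from outside, world axes, zero at the start; "moment": the same for the moment, N m; "grip_width": finger opening in m.
Only numpy, scipy, OpenCV 4.12 (cv2) and the standard library are available. Lean on these libraries where they do the work, as an engineer would, in place of code of your own. Each camera call takes 0.05 s, during which the arm holds its last target.

## Working session

There is one attempt and no reset: what is moved stays moved. The work goes in short steps, Python scripts to look and compute and a tool call to move; the robot and the scene stay as the last step left them, time stands still between calls to the robot, and variables do not carry over. Pictures are saved under pics/ and viewed, and the job is handed in when it is done.

Besides the shell and the picture viewer there is one more tool, called after "Call:" as name([rows], argument=value, ...), one row to a line, values as JSON. servo_tool: Moves the arm, as the interface text tells. Its arguments: {"type":"object","properties":{"steps":{"type":"array","items":{"type":"array","items":{"type":"number"}}}},"required":["steps"]}

```bash
mkdir -p pics; cat > h.py <<'E'
import numpy as np, cv2
from cell import ctrl
from scipy.spatial.transform import Rotation as R
def snap(n,f):
    s=ctrl.read_state(); im=ctrl.camera(n); cv2.imwrite('pics/'+f,im[:,:,::-1]); return s,im
def cam(n):
    m=ctrl.camera_model(n); K=np.array(m['camera_matrix'])
    if 'rvec' in m:
        r=cv2.Rodrigues(np.array(m['rvec'],float))[0]; t=np.array(m['tvec'],float).ravel()
        return K,r,t
    s=ctrl.read_state(); H=np.array(m['hand_eye']); T=np.eye(4);T[:3,:3]=R.from_rotvec(s['ee_rot']).as_matrix();T[:3,3]=s['ee_pos']
    W=np.linalg.inv(T@H); return K,W[:3,:3],W[:3,3]
def plane(c,uv,z):
    K,r,t=c; o=-r.T@t; d=r.T@np.linalg.inv(K)@np.array([uv[0],uv[1],1.]); return o+d*(z-o[2])/d[2]
def proj(c,p):
    K,r,t=c; q=K@(r@np.array(p)+t); return q[:2]/q[2]
def tri(c1,u1,c2,u2):
    A=[];b=[]
    for (K,r,t),uv in((c1,u1),(c2,u2)):
        o=-r.T@t; d=r.T@np.linalg.inv(K)@np.array([uv[0],uv[1],1.]); d/=np.linalg.norm(d); P=np.eye(3)-np.outer(d,d); A.append(P);b.append(P@o)
    p=np.linalg.lstsq(np.vstack(A),np.hstack(b),rcond=None)[0]
    return p,[np.linalg.norm(A[i]@p-b[i]) for i in(0,1)]
def st():
    s=ctrl.read_state(); print({k:np.round(s[k],4) for k in('t','ee_pos','ee_rot','force','grip_width','joint_positions')})
E
python3 - <<'E'
from h import *
for n in('scene','top','wrist'): snap(n,n+'0.png'); c=cam(n); print(n,-c[1].T@c[2],c[1][2])
st();print(ctrl.hold_point_z)
E
```

```text
scene [-0.09396885  0.59842574  0.47397442] [ 0.61578462 -0.67005843 -0.41452503]
top [ 0.3729451  -0.02441017  1.36541349] [ 0.07355421  0.00312195 -0.99728633]
wrist [ 0.29452902 -0.55705827  0.38299073] [-0.24566917 -0.09319366 -0.96486351]
{'t': np.float64(0.15), 'ee_pos': array([ 0.2234, -0.5834,  0.205 ]), 'ee_rot': array([-3.0883e+00, -5.7120e-01,  4.0000e-04]), 'force': array([ 0.5187, -0.2172,  0.0219]), 'grip_width': np.float64(0.0941), 'joint_positions': array([ 1.1635,  0.4178, -0.0103,  1.614 ,  0.0047,  1.1107, -0.053 ])}
0.0188
```

```bash
sleep 1
```

```text
(no output)
```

View pics/scene0.png

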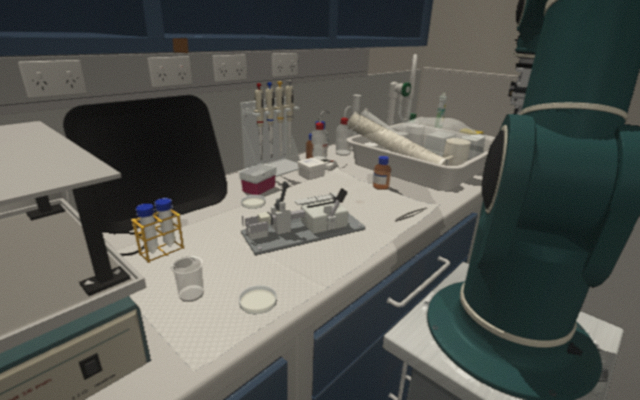

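View pics/top0.png

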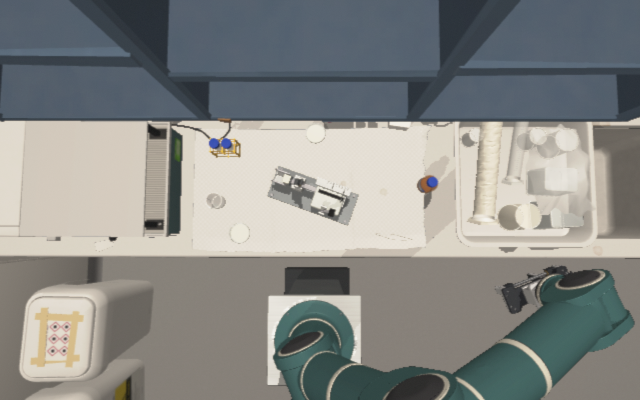

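View pics/wrist0.png

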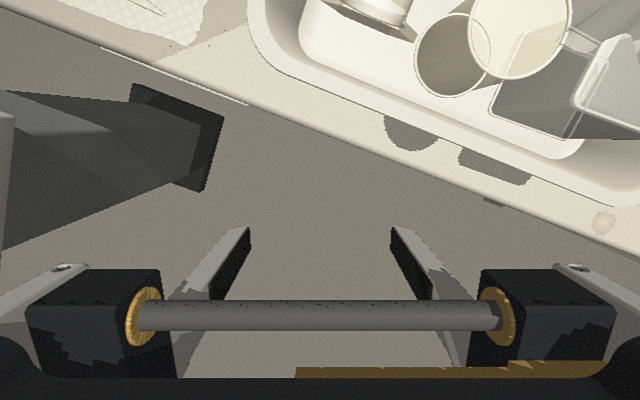

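```bash
python3 - <<'E'
import cv2
a=cv2.imread('pics/top0.png')[150:240,255:370]; cv2.imwrite('pics/topz.png',cv2.resize(a,None,fx=6.5,fy=6.5,interpolation=cv2.INTER_CUBIC))
a=cv2.imread('pics/scene0.png')[175:255,235:375]; cv2.imwrite('pics/scz.png',cv2.resize(a,None,fx=5.5,fy=5.5,interpolation=cv2.INTER_CUBIC))
E
```

```text
(no output)
```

View pics/topz.png

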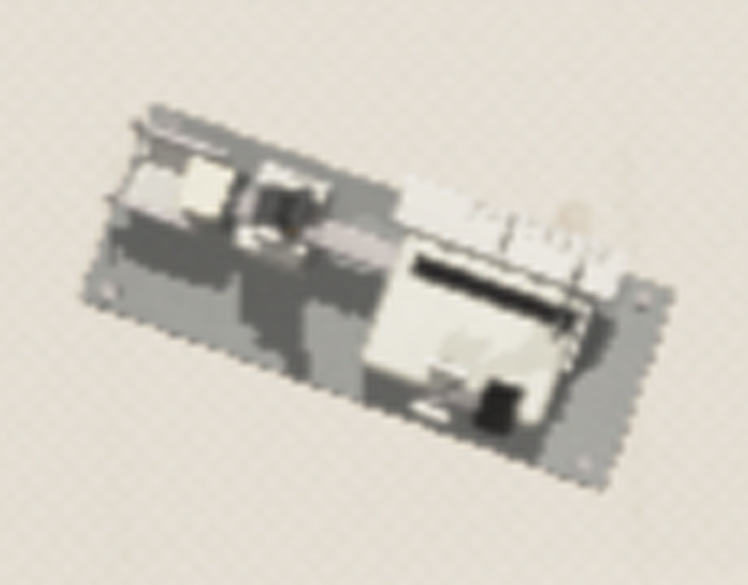

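View pics/scz.png

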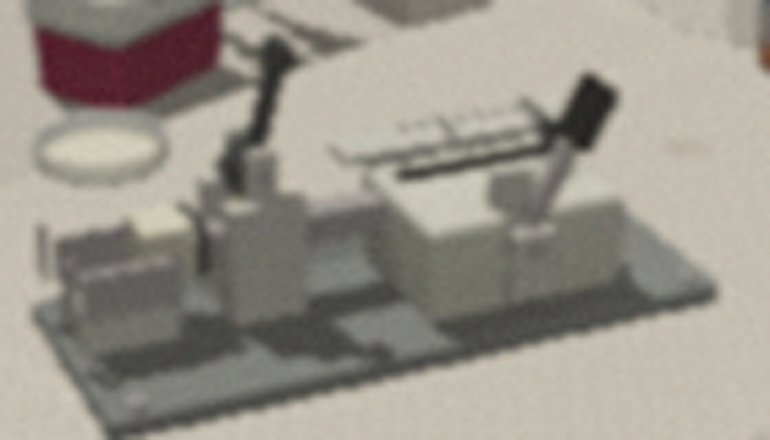

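```bash
cat > pose.py <<'E'
from h import *
def fit(L,W):
    L=np.array(L,float);W=np.array(W)[:,:2]; lc=L.mean(0);wc=W.mean(0)
    H=(L-lc).T@(W-wc);a=np.arctan2(H[0,1]-H[1,0],H[0,0]+H[1,1]); r=np.array([[np.cos(a),-np.sin(a)],[np.sin(a),np.cos(a)]])
    t=wc-r@lc; print('yaw',np.degrees(a),'t',t,'res mm',np.round(1e3*(W-(L@r.T+t)),1)); return a,t
def w(a,t,p):
    p=np.array(p,float)/1e3; r=np.array([[np.cos(a),-np.sin(a)],[np.sin(a),np.cos(a)]]); return np.r_[r@p[:2]+t,p[2]]
E
python3 - <<'E'
from pose import *
c=cam('top')
z=np.array([(152,103),(672,290),(605,490),(85,300)])
# zoom px centre -> px
P=[plane(c,((u+.5)/6.5-.5+255,(v+.5)/6.5-.5+150),.012) for u,v in z]
print(np.round(P,4))
L=np.array([(57,155),(57,-145),(-57,-145),(-57,155)])/1e3
a,t=fit(L,P)
s=cam('scene')
for n,p in dict(pivot=(-39,-45,48),campiv=(18,62,80),pad=(-39,-45-64*np.sin(.5),48+64*np.cos(.5)),tip=(18,62-55*np.sin(.35),80+55*np.cos(.35))).items():
    W=w(a,t,p); u=proj(c,W);v=proj(s,W); print(n,np.round(W,4),'topz',(u-[255,150])*6.5,'scz',(v-[235,175])*5.5)
E
```

```text
[[ 0.5985  0.1275  0.012 ]
 [ 0.4982 -0.151   0.012 ]
 [ 0.3916 -0.1149  0.012 ]
 [ 0.4923  0.1622  0.012 ]]
yaw -19.685588391990514 t [0.49346882 0.00123698] res mm [[-0.9 -0.5]
 [-0.1  3.5]
 [ 0.7  1.1]
 [ 0.3 -4.2]]
pivot [ 0.4416 -0.028   0.048 ] topz [438.67785156 389.33002247] scz [519.68340569 234.37510083]
campiv [0.5313 0.0535 0.08  ] topz [278.65590879 209.32807059] scz [249.38931015 161.06239803]
pad [ 0.4313 -0.0569  0.1042] topz [497.26041151 404.38655328] scz [585.43052294 109.2574417 ]
tip [0.5249 0.0358 0.1317] topz [308.64232971 209.35895308] scz [288.08223565  46.85697378]
```

Call:
servo_tool([
  [0, 0, 0, 6.8, 1],
  [0, 0, 0, 6.8, 1],
  [0, 0, 0, 6.8, 1],
  [0, 0, 0, 6.8, 1],
  [0, 0, 0, 6.8, 1],
  [0, 0, 0, 6.6, 1],
])

```text
t: 0.65
ee_pos: [0.2235, -0.5835, 0.2052]
ee_rot: [-3.094, 0.545, 0.0]
force: [-0.3, 0.3, 0.2]
grip_width: 0.0576
```

```bash
cat >> pose.py <<'E'
A=np.radians(-19.69);T=np.array([.4935,.0012])
def go(p,a=None,t=None):
    a=A if a is None else a; t=T if t is None else t
    s=ctrl.read_state(); M=R.from_rotvec(s['ee_rot']).as_matrix(); W=w(a,t,p)
    sx=np.array([np.cos(a),np.sin(a)])
    print('tool shift mm',np.round(1e3*M.T@(W-s['ee_pos']),1),'yaw err deg',np.degrees(np.arctan2(M[1,0],M[0,0])-a),'tilt',M[:,2])
def sl(p,a=None,t=None):
    a=A if a is None else a; t=T if t is None else t
    d=np.array(p[:2])-t; c,s=np.cos(a),np.sin(a); return np.array([c*d[0]+s*d[1],-s*d[0]+c*d[1],p[2]])*1e3
E
python3 -c "
from pose import *
st();go((-39,-125,205));print(cam('wrist')[0])"
```

```text
{'t': np.float64(0.65), 'ee_pos': array([ 0.2235, -0.5835,  0.2052]), 'ee_rot': array([-3.0935e+00,  5.4490e-01,  5.0000e-04]), 'force': array([-0.2772,  0.3305,  0.1893]), 'grip_width': np.float64(0.0576), 'joint_positions': array([ 1.0607,  0.4188,  0.1266,  1.6177, -0.0573,  1.1092, -0.7175])}
tool shift mm [ 1.560e+01 -5.166e+02  4.000e-01] yaw err deg -0.2906677755382239 tilt [-2.26772464e-04  4.69110527e-04 -9.99999864e-01]
[[286.75538292   0.         320.06771151]
 [  0.         286.75538292 198.47270181]
 [  0.           0.           1.        ]]
```

Call:
servo_tool([
  [0, -0.04, 0, 0, 1],
  [0, -0.04, 0, 0, 1],
  [0, -0.04, 0, 0, 1],
  [0, -0.04, 0, 0, 1],
  [0, -0.04, 0, 0, 1],
  [0, -0.04, 0, 0, 1],
  [0, -0.04, 0, 0, 1],
  [0.016, -0.03, 0, 0, 1],
])

```text
t: 1.32
ee_pos: [0.3419, -0.2939, 0.2056]
ee_rot: [-3.096, 0.535, 0.001]
force: [1.6, -1.5, -0.4]
grip_width: 0.0043
```

Call:
servo_tool([
  [0, -0.04, 0, 0, 1],
  [0, -0.04, 0, 0, 1],
  [0, -0.04, 0, 0, 1],
  [0, -0.04, 0, 0, 1],
  [0, -0.035, 0, 0, 1],
  [0, -0.01, 0, 0, 1],
  [0, 0, 0, 0, 1],
])

```text
t: 1.9
ee_pos: [0.4124, -0.1017, 0.2055]
ee_rot: [-3.096, 0.529, -0.0]
force: [-0.7, 0.3, -0.0]
grip_width: 0.0004
```

```bash
python3 -c "
from pose import *
st();go((-39,-125,205));snap('wrist','w1.png')"
```

```text
{'t': np.float64(1.9), 'ee_pos': array([ 0.4124, -0.1017,  0.2055]), 'ee_rot': array([-3.0964e+00,  5.2920e-01, -1.0000e-04]), 'force': array([-0.6625,  0.2854, -0.0279]), 'grip_width': np.float64(0.0004), 'joint_positions': array([ 0.4223,  0.0613, -0.2614,  2.0742,  0.0183,  1.0082, -1.7578])}
tool shift mm [2.7 0.8 0.5] yaw err deg 0.292906399656024 tilt [ 1.26923277e-04  3.05873067e-04 -9.99999945e-01]
```

View pics/w1.png

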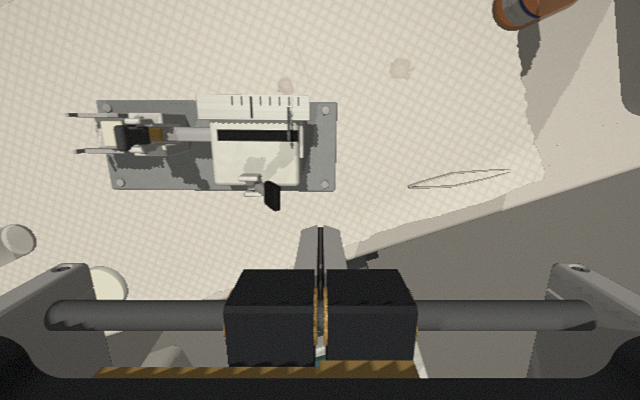

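```bash
python3 - <<'E'
import cv2
a=cv2.imread('pics/w1.png')
cv2.imwrite('pics/w1z.png',cv2.resize(a[85:220,90:345],None,fx=3,fy=3,interpolation=cv2.INTER_CUBIC))
cv2.imwrite('pics/w1s.png',cv2.resize(a[90:150,195:315],None,fx=6.5,fy=6.5,interpolation=cv2.INTER_CUBIC))
E
```

```text
(no output)
```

View pics/w1z.png

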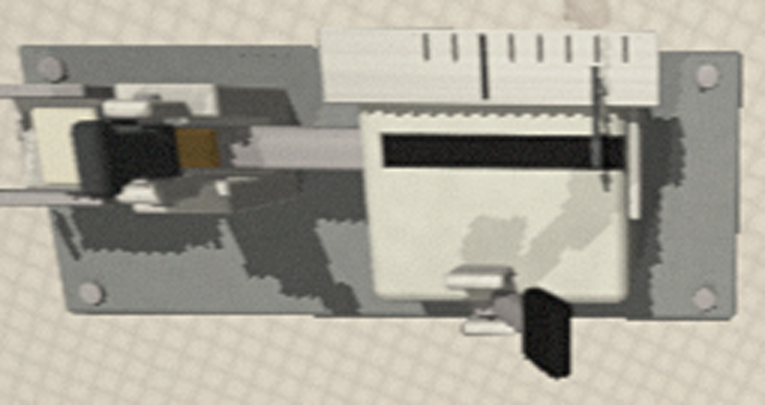

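View pics/w1s.png

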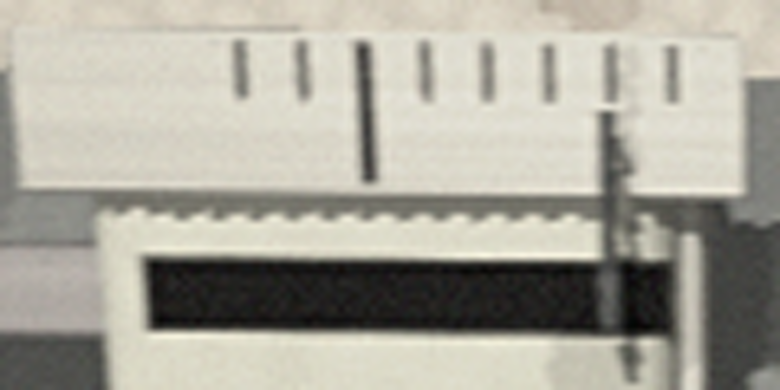

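```bash
python3 - <<'E'
from pose import *
c=cam('wrist')
z=np.array([(20,46),(741,54),(736,319),(69,313)])
P=[plane(c,((u+.5)/3-.5+90,(v+.5)/3-.5+85),.012) for u,v in z]
L=np.array([(57,155),(57,-145),(-57,-145),(-57,155)])/1e3
print(np.round(P,4));a,t=fit(L,P)
for n,(u,v),h in(('padtop',(553,330),.118),('campiv',(140,150),.08)):
    print(n,sl(plane(c,((u+.5)/3-.5+90,(v+.5)/3-.5+85),h),a,t))
print('padmid pred',w(a,t,(-39,-45-30.7,104)))
E
```

```text
[[ 0.5981  0.1204  0.012 ]
 [ 0.4964 -0.1564  0.012 ]
 [ 0.3912 -0.1184  0.012 ]
 [ 0.4929  0.1591  0.012 ]]
yaw -20.13074495876378 t [ 0.49293794 -0.00352212] res mm [[-1.7 -2. ]
 [-0.1  2.9]
 [ 1.7  1.6]
 [ 0.1 -2.5]]
padtop [-34.29494039 -78.59976148 118.        ]
campiv [18.53626179 67.65259602 80.        ]
padmid pred [ 0.43026728 -0.0611752   0.104     ]
```

```bash
sed -i 's/^A=.*/A=np.radians(-19.9);T=np.array([.4932,-.0012])/' pose.py; python3 -c "
from pose import *
go((-39,-115,100))"
```

```text
tool shift mm [  2.8  -8.9 105.4] yaw err deg 0.370076129375449 tilt [-2.53300496e-04  8.35340911e-05 -9.99999964e-01]
```

Call:
servo_tool([
  [0.003, -0.004, 0.03, 0, 1],
  [0, -0.004, 0.03, 0, 1],
  [0, 0, 0.03, 0, 1],
  [0, 0, 0.015, 0, 1],
  [0, 0, 0, 0, 1],
])

```text
t: 2.37
ee_pos: [0.4149, -0.0987, 0.0977]
ee_rot: [-3.095, 0.539, 0.008]
force: [-1.2, -0.4, -0.0]
grip_width: 0.0007
```

```bash
cat > look.py <<'E'
import sys
from pose import *
s,im=snap('wrist',sys.argv[1]); print(np.round(sl(s['ee_pos']),1),'F slicer',np.round(sl(np.r_[np.array(s['force'][:2])/1e3+T,s['force'][2]/1e3]),1),'t',s['t'])
E
python3 look.py w2.png
```

```text
[ -40.4 -118.3   97.7] F slicer [-1.  -0.8 -0. ] t 2.3667
```

View pics/w2.png

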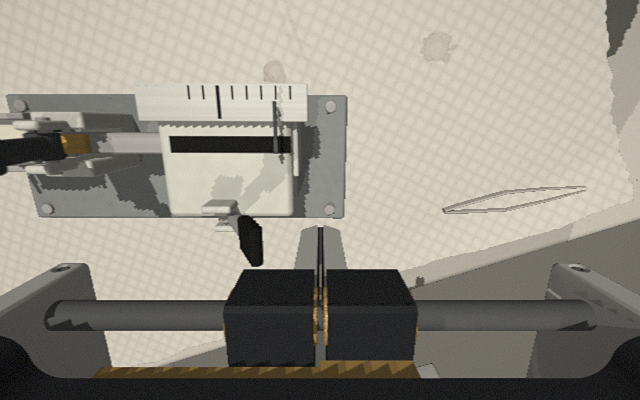

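```bash
python3 -c "
from pose import *
c=cam('wrist')
for p in((-52,-83.3,118),(-26,-83.3,118),(-52,-68,90),(-26,-68,90),(-40,-118,98),(62,-50,40)): print(p,proj(c,w(A,T,p)))"
```

```text
(-52, -83.3, 118) [262.97061033 269.48958477]
(-26, -83.3, 118) [260.74509975 230.15328152]
(-52, -68, 90) [248.95119586 249.65567346]
(-26, -68, 90) [246.54007044 215.00292905]
(-40, -118, 98) [319.18278656 238.60021297]
(62, -50, 40) [231.63000988  86.46639101]
```

Call:
servo_tool([
  [0, -0.008, 0, 0, 1],
  [0, -0.006, 0, 0, 1],
  [0, 0, 0, 0, 1],
])

```text
t: 2.67
ee_pos: [0.4231, -0.0834, 0.1017]
ee_rot: [-3.096, 0.534, -0.003]
force: [0.0, 0.2, 0.6]
grip_width: 0.0002
```

Call:
servo_tool([
  [0, -0.004, 0, 0, 1],
  [0, -0.004, 0, 0, 1],
])

```text
t: 2.83
ee_pos: [0.425, -0.077, 0.1011]
ee_rot: [3.095, -0.536, 0.002]
force: [-1.3, -4.1, 3.1]
grip_width: 0.0005
```

Call:
servo_tool([
  [0, -0.004, 0, 0, 1],
])

```text
t: 2.92
ee_pos: [0.4263, -0.0732, 0.1009]
ee_rot: [3.095, -0.536, 0.001]
force: [-1.6, -3.9, 3.2]
grip_width: 0.0004
```

Call:
servo_tool([
  [0, -0.004, 0, 0, 1],
])

```text
t: 3.0
ee_pos: [0.4276, -0.0692, 0.1008]
ee_rot: [3.095, -0.536, 0.001]
force: [-1.0, -3.4, 2.4]
grip_width: 0.0007
```

```bash
python3 look.py w3.png
```

```text
[-38.6 -86.2 100.8] F slicer [ 0.3 -3.5  2.4] t 3.0
```

View pics/w3.png

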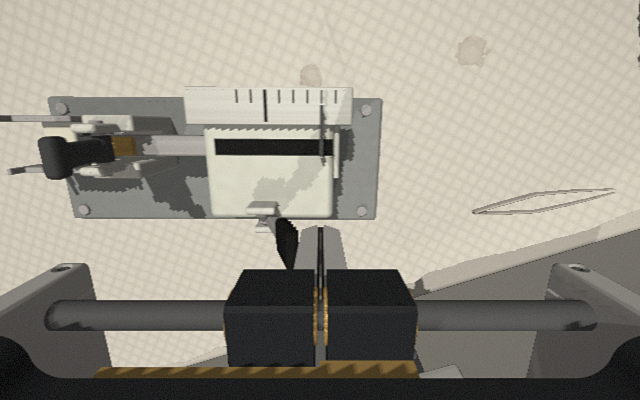

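Call:
servo_tool([
  [0, -0.003, 0, 0, 1],
])

```text
t: 3.13
ee_pos: [0.4283, -0.0664, 0.1005]
ee_rot: [3.095, -0.536, -0.0]
force: [-1.4, -3.5, 3.4]
grip_width: 0.0007
```

Call:
servo_tool([
  [0, -0.003, 0, 0, 1],
])

```text
t: 3.22
ee_pos: [0.4294, -0.0635, 0.1005]
ee_rot: [3.095, -0.536, -0.0]
force: [-1.2, -4.2, 3.8]
grip_width: 0.0005
```

Call:
servo_tool([
  [0, -0.003, 0, 0, 1],
])

```text
t: 3.3
ee_pos: [0.4304, -0.0607, 0.1005]
ee_rot: [3.095, -0.536, -0.0]
force: [-1.3, -5.4, 3.7]
grip_width: 0.0008
```

Call:
servo_tool([
  [0, -0.003, 0, 0, 1],
])

```text
t: 3.38
ee_pos: [0.4313, -0.058, 0.1005]
ee_rot: [3.095, -0.536, -0.0]
force: [-2.7, -7.2, 5.8]
grip_width: 0.0007
```

Call:
servo_tool([
  [0, -0.003, 0, 0, 1],
])

```text
t: 3.47
ee_pos: [0.4324, -0.0553, 0.1005]
ee_rot: [3.095, -0.537, -0.0]
force: [-2.6, -8.0, 7.6]
grip_width: 0.0006
```

Call:
servo_tool([
  [0, -0.003, 0, 0, 1],
])

```text
t: 3.55
ee_pos: [0.4334, -0.0526, 0.1005]
ee_rot: [3.095, -0.537, -0.0]
force: [-4.7, -8.1, 7.5]
grip_width: 0.0006
```

Force is climbing (feed picked up). Continuing.

Call:
servo_tool([
  [0, -0.003, 0, 0, 1],
])

```text
t: 3.63
ee_pos: [0.4343, -0.0498, 0.1005]
ee_rot: [3.095, -0.537, -0.0]
force: [-1.5, -4.0, 3.2]
grip_width: 0.0003
```

Call:
servo_tool([
  [0, -0.003, 0, 0, 1],
])

```text
t: 3.72
ee_pos: [0.4354, -0.0468, 0.1005]
ee_rot: [3.095, -0.537, -0.0]
force: [-3.2, -8.7, 6.2]
grip_width: 0.0003
```

Call:
servo_tool([
  [0, -0.003, 0, 0, 1],
])

```text
t: 3.8
ee_pos: [0.4364, -0.044, 0.1005]
ee_rot: [3.095, -0.537, -0.0]
force: [-2.5, -8.9, 6.8]
grip_width: 0.0003
```

Call:
servo_tool([
  [0, -0.003, 0, 0, 1],
])

```text
t: 3.88
ee_pos: [0.4374, -0.0414, 0.1005]
ee_rot: [3.095, -0.537, -0.0]
force: [-3.5, -9.5, 8.8]
grip_width: 0.0005
```

```bash
python3 look.py w4.png
```

```text
[-38.8 -56.8 100.5] F slicer [ -0.1 -10.1   8.8] t 3.8833
```

View pics/w4.png

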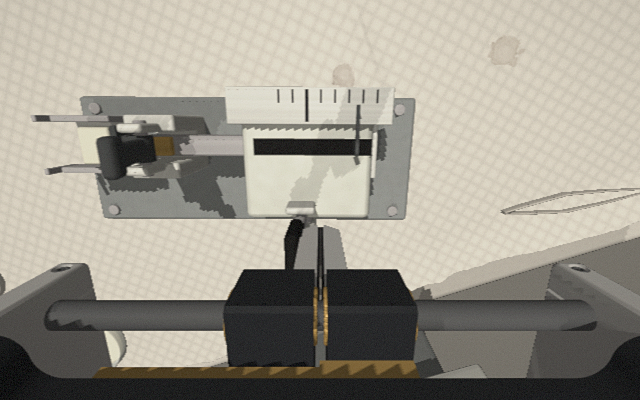

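Call:
servo_tool([
  [0, 0.008, 0, 0, 1],
  [0, 0.012, 0, 0, 1],
  [0, 0.012, 0, 0, 1],
  [0, 0.012, 0, 0, 1],
  [0, 0.006, 0, 0, 1],
  [0, 0, 0, 0, 1],
  [0, 0, 0, 0, 1],
])

```text
t: 4.52
ee_pos: [0.4207, -0.0878, 0.1004]
ee_rot: [-3.095, 0.536, -0.0]
force: [0.5, -0.2, 0.1]
grip_width: 0.0
```

```bash
cat >> look.py <<'E'
c=cam('wrist'); u=proj(c,w(A,T,(62,-50,45))).astype(int)
a=im[max(u[1]-45,0):u[1]+50,max(u[0]-100,0):u[0]+100,::-1]
cv2.imwrite('pics/z'+sys.argv[1],cv2.resize(a,None,fx=4,fy=4,interpolation=cv2.INTER_CUBIC))
E
python3 look.py w5.png
```

```text
[ -38.7 -106.1  100.4] F slicer [ 0.5 -0.   0.1] t 4.5167
```

View pics/w5.png

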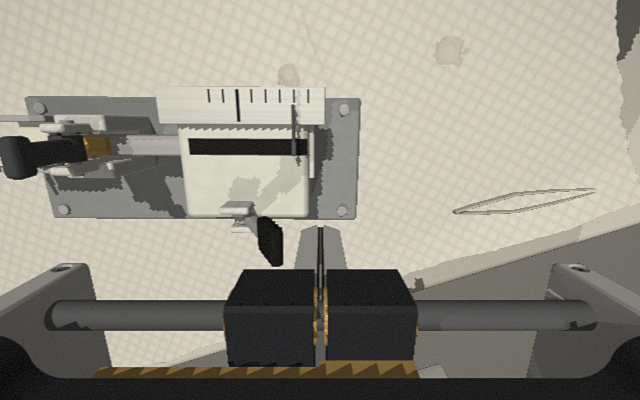

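View pics/zw5.png

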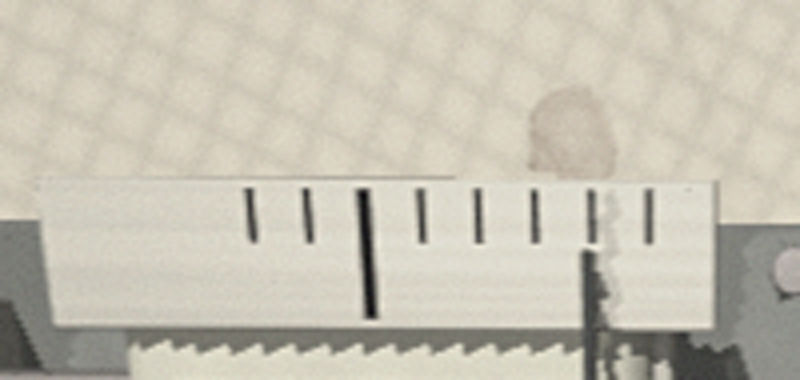

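Call:
servo_tool([
  [0, -0.006, 0, 0, 1],
  [0, -0.006, 0, 0, 1],
  [0, -0.006, 0, 0, 1],
  [0, -0.006, 0, 0, 1],
  [0, -0.006, 0, 0, 1],
  [0, -0.006, 0, 0, 1],
  [0, -0.006, 0, 0, 1],
  [0, -0.006, 0, 0, 1],
])

```text
t: 5.23
ee_pos: [0.4369, -0.0427, 0.1006]
ee_rot: [3.095, -0.536, -0.0]
force: [-4.1, -10.8, 9.9]
grip_width: 0.0004
```

Call:
servo_tool([
  [0, -0.003, 0, 0, 1],
])

```text
t: 5.32
ee_pos: [0.4379, -0.0399, 0.1006]
ee_rot: [3.095, -0.535, -0.0]
force: [-4.4, -12.6, 9.8]
grip_width: 0.0002
```

Call:
servo_tool([
  [0, -0.003, 0, 0, 1],
])

```text
t: 5.4
ee_pos: [0.4388, -0.0375, 0.1006]
ee_rot: [3.094, -0.536, -0.0]
force: [-3.7, -11.1, 8.8]
grip_width: 0.0007
```

Call:
servo_tool([
  [0, -0.003, 0, 0, 1],
])

```text
t: 5.48
ee_pos: [0.4399, -0.0341, 0.1005]
ee_rot: [3.095, -0.536, -0.0]
force: [-0.1, -5.9, -0.1]
grip_width: 0.0009
```

Call:
servo_tool([
  [0, -0.003, 0, 0, 1],
])

```text
t: 5.57
ee_pos: [0.4409, -0.0311, 0.1004]
ee_rot: [3.095, -0.536, -0.0]
force: [-1.2, -6.8, -1.9]
grip_width: 0.0002
```

```bash
python3 look.py w6.png
```

```text
[-39.  -45.9 100.4] F slicer [ 1.2 -6.8 -1.9] t 5.5667
```

View pics/w6.png

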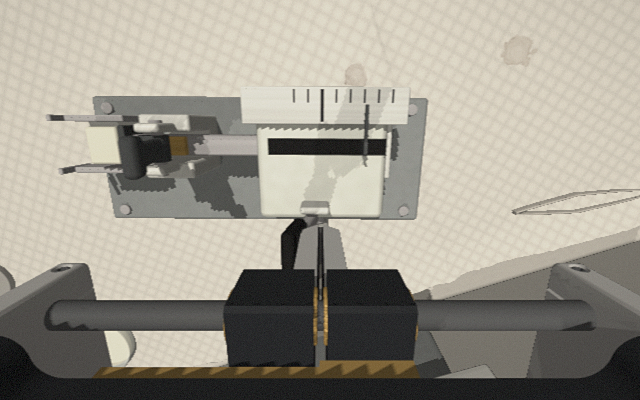

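View pics/zw6.png

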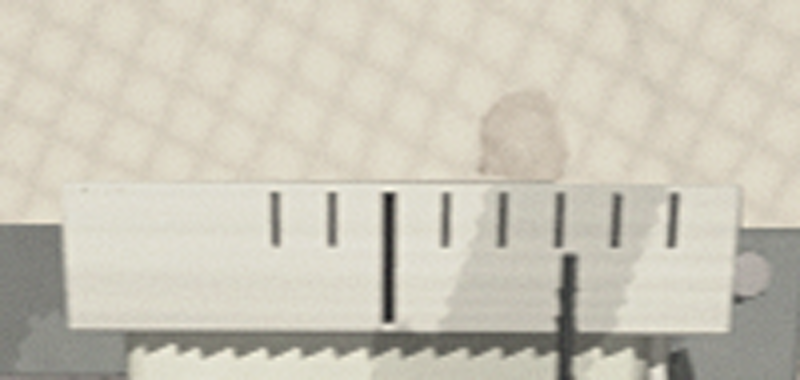

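Call:
servo_tool([
  [0, -0.003, 0, 0, 1],
])

```text
t: 5.7
ee_pos: [0.4416, -0.0287, 0.1002]
ee_rot: [3.095, -0.536, -0.001]
force: [-0.7, -7.0, -2.7]
grip_width: 0.0004
```

Call:
servo_tool([
  [0, -0.003, 0, 0, 1],
])

```text
t: 5.78
ee_pos: [0.4423, -0.026, 0.1001]
ee_rot: [3.095, -0.536, -0.002]
force: [-2.3, -9.5, -3.7]
grip_width: 0.0005
```

```bash
python3 look.py w7.png
```

```text
[-39.4 -40.6 100.1] F slicer [ 1.1 -9.7 -3.7] t 5.7833
```

View pics/zw7.png

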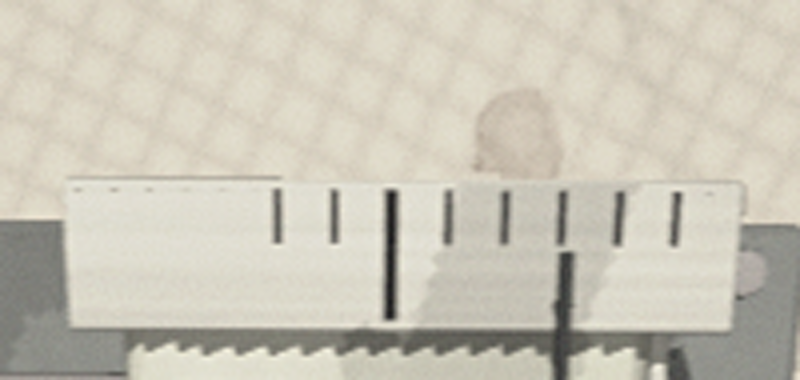

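Call:
servo_tool([
  [0, 0.012, 0, 0, 1],
  [0, 0.012, 0, 0, 1],
  [0, 0.012, 0, 0, 1],
  [0, 0.012, 0, 0, 1],
  [0, 0.012, 0, 0, 1],
  [0, 0.006, 0, 0, 1],
  [0, 0, 0, 0, 1],
  [0, 0, 0, 0, 1],
])

```text
t: 6.5
ee_pos: [0.4208, -0.0874, 0.1004]
ee_rot: [-3.095, 0.536, -0.0]
force: [-0.7, 0.5, 0.0]
grip_width: 0.0004
```

```bash
python3 look.py w8.png
```

```text
[ -38.7 -105.7  100.4] F slicer [-0.9  0.3  0. ] t 6.5
```

View pics/zw8.png

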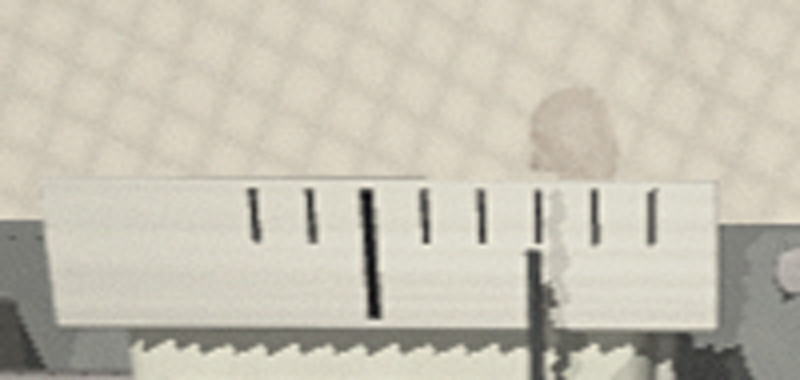

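View pics/w8.png

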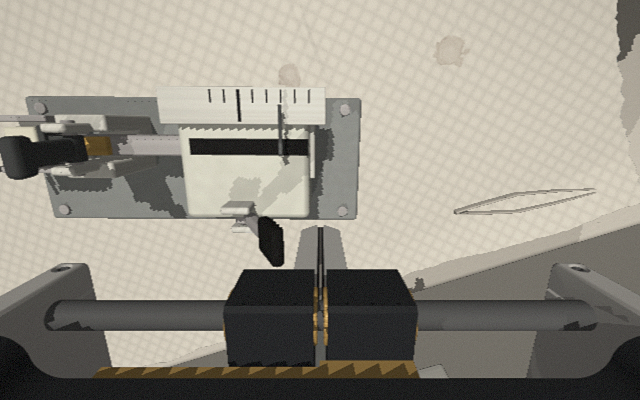

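Call:
servo_tool([
  [0, -0.006, 0, 0, 1],
  [0, -0.006, 0, 0, 1],
  [0, -0.006, 0, 0, 1],
  [0, -0.006, 0, 0, 1],
  [0, -0.006, 0, 0, 1],
  [0, -0.006, 0, 0, 1],
  [0, -0.006, 0, 0, 1],
  [0, -0.006, 0, 0, 1],
])

```text
t: 7.22
ee_pos: [0.4369, -0.0427, 0.1006]
ee_rot: [3.095, -0.536, -0.0]
force: [-3.8, -10.2, 9.1]
grip_width: 0.0005
```

Call:
servo_tool([
  [0, -0.004, 0, 0, 1],
  [0, -0.004, 0, 0, 1],
  [0, -0.004, 0, 0, 1],
  [0, -0.003, 0, 0, 1],
  [0, 0, 0, 0, 1],
])

```text
t: 7.63
ee_pos: [0.4417, -0.028, 0.1002]
ee_rot: [3.096, -0.535, -0.001]
force: [-1.6, -3.8, 0.2]
grip_width: 0.0003
```

Call:
servo_tool([
  [0, 0.012, 0, 0, 1],
  [0, 0.012, 0, 0, 1],
  [0, 0.012, 0, 0, 1],
  [0, 0.012, 0, 0, 1],
  [0, 0.012, 0, 0, 1],
  [0, 0.003, 0, 0, 1],
  [0, 0, 0, 0, 1],
  [0, 0, 0, 0, 1],
])

```text
t: 8.3
ee_pos: [0.4209, -0.0873, 0.1005]
ee_rot: [-3.095, 0.535, -0.0]
force: [-0.0, 0.3, 0.0]
grip_width: 0.0003
```

```bash
python3 look.py w9.png
```

```text
[ -38.7 -105.5  100.5] F slicer [-0.1  0.2  0. ] t 8.3
```

View pics/zw9.png

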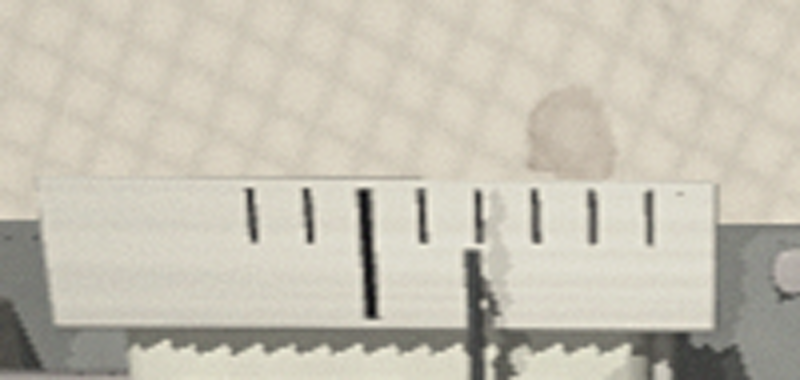

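Pointer at x≈472 against the tick at 478: two notches before the long mark (365). Third stroke.

Call:
servo_tool([
  [0, -0.006, 0, 0, 1],
  [0, -0.006, 0, 0, 1],
  [0, -0.006, 0, 0, 1],
  [0, -0.006, 0, 0, 1],
  [0, -0.006, 0, 0, 1],
  [0, -0.006, 0, 0, 1],
  [0, -0.006, 0, 0, 1],
  [0, -0.006, 0, 0, 1],
])

```text
t: 9.02
ee_pos: [0.4369, -0.0427, 0.1006]
ee_rot: [3.095, -0.536, -0.0]
force: [-3.9, -11.1, 9.1]
grip_width: 0.0002
```

Call:
servo_tool([
  [0, -0.004, 0, 0, 1],
  [0, -0.004, 0, 0, 1],
  [0, -0.004, 0, 0, 1],
  [0, -0.003, 0, 0, 1],
  [0, 0, 0, 0, 1],
])

```text
t: 9.43
ee_pos: [0.4418, -0.028, 0.1002]
ee_rot: [3.096, -0.535, -0.001]
force: [-0.6, -4.4, -0.0]
grip_width: 0.0001
```

Call:
servo_tool([
  [0, 0.012, 0, 0, 1],
  [0, 0.012, 0, 0, 1],
  [0, 0.012, 0, 0, 1],
  [0, 0.012, 0, 0, 1],
  [0, 0.012, 0, 0, 1],
  [0, 0.003, 0, 0, 1],
  [0, 0, 0, 0, 1],
  [0, 0, 0, 0, 1],
])

```text
t: 10.1
ee_pos: [0.4209, -0.0873, 0.1005]
ee_rot: [-3.095, 0.535, -0.0]
force: [-0.1, -0.2, -0.1]
grip_width: 0.0005
```

```bash
python3 look.py w10.png
```

```text
[ -38.7 -105.6  100.5] F slicer [ 0.  -0.2 -0.1] t 10.1
```

View pics/zw10.png

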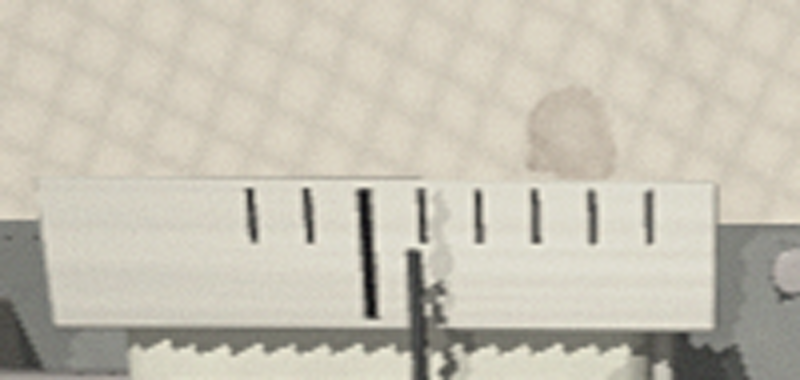

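Call:
servo_tool([
  [0, -0.006, 0, 0, 1],
  [0, -0.006, 0, 0, 1],
  [0, -0.006, 0, 0, 1],
  [0, -0.006, 0, 0, 1],
  [0, -0.006, 0, 0, 1],
  [0, -0.006, 0, 0, 1],
  [0, -0.006, 0, 0, 1],
  [0, -0.006, 0, 0, 1],
])

```text
t: 10.82
ee_pos: [0.4369, -0.0426, 0.1006]
ee_rot: [3.095, -0.536, -0.0]
force: [-3.9, -10.8, 8.6]
grip_width: 0.0004
```

Call:
servo_tool([
  [0, -0.003, 0, 0, 1],
  [0, -0.003, 0, 0, 1],
])

```text
t: 10.98
ee_pos: [0.4388, -0.0374, 0.1006]
ee_rot: [3.094, -0.536, -0.0]
force: [-4.5, -11.3, 8.0]
grip_width: 0.0005
```

Call:
servo_tool([
  [0, -0.003, 0, 0, 1],
  [0, 0, 0, 0, 1],
])

```text
t: 11.15
ee_pos: [0.44, -0.0334, 0.1004]
ee_rot: [-3.096, 0.535, -0.0]
force: [0.6, -1.8, 0.3]
grip_width: 0.0006
```

```bash
python3 look.py w11.png
```

```text
[-39.  -48.4 100.4] F slicer [ 1.2 -1.5  0.3] t 11.15
```

View pics/zw11.png

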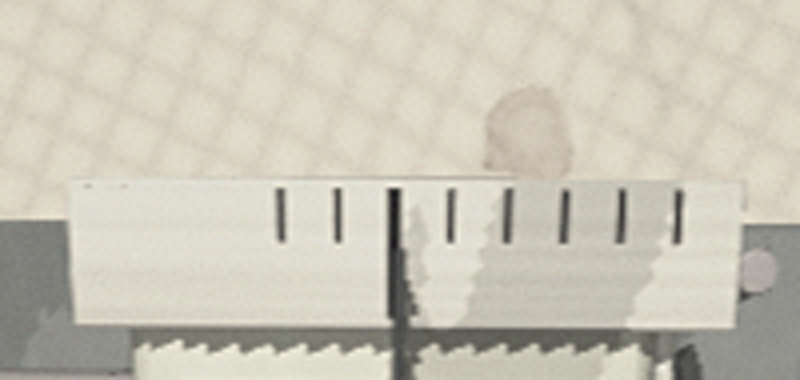

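Click; force fell to ~1.5 N and the pointer overlaps the long mark (x≈397). Retract and confirm.

Call:
servo_tool([
  [0, 0.01, 0, 0, 1],
  [0, 0.012, 0, 0, 1],
  [0, 0.012, 0, 0, 1],
  [0, 0.012, 0, 0, 1],
  [0, 0.012, 0, 0, 1],
  [0, 0.01, 0, 0, 1],
  [0, 0, 0, 0, 1],
  [0, 0, 0, 0, 1],
])

```text
t: 11.87
ee_pos: [0.4167, -0.0986, 0.1004]
ee_rot: [-3.095, 0.538, 0.0]
force: [0.1, -0.2, -0.2]
grip_width: 0.0006
```

Call:
servo_tool([
  [0, 0, -0.03, 0, 1],
  [0, 0, -0.03, 0, 1],
  [0, 0, -0.03, 0, 1],
  [0, 0, -0.02, 0, 1],
  [0, 0, 0, 0, 1],
])

```text
t: 12.28
ee_pos: [0.4188, -0.098, 0.2141]
ee_rot: [3.095, -0.534, 0.009]
force: [0.6, -0.2, 0.3]
grip_width: 0.0007
```

```bash
python3 look.py w12.png; python3 -c "
from pose import *
for p in((18,20,210),(18,10,110)): go(p)"
```

```text
[ -37.  -116.3  214.1] F slicer [ 0.6 -0.   0.3] t 12.2833
tool shift mm [  56.5 -136.3    2.3] yaw err deg 0.3101539772614461 tilt [ 3.34386385e-03 -8.45492827e-04 -9.99994052e-01]
tool shift mm [  56.1 -126.2  102.3] yaw err deg 0.3101539772614461 tilt [ 3.34386385e-03 -8.45492827e-04 -9.99994052e-01]
```

View pics/zw12.png

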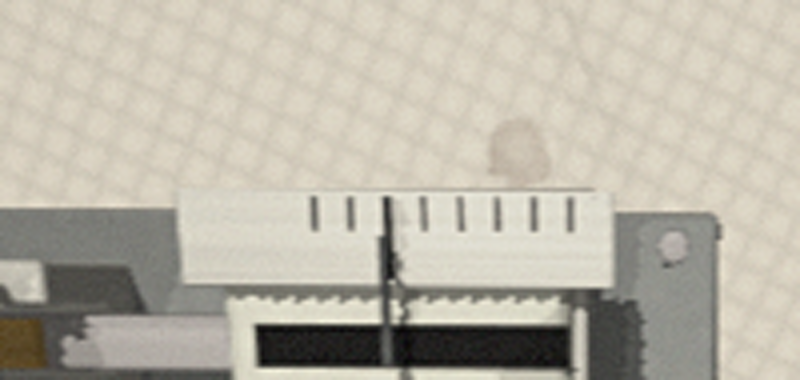

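View pics/w12.png

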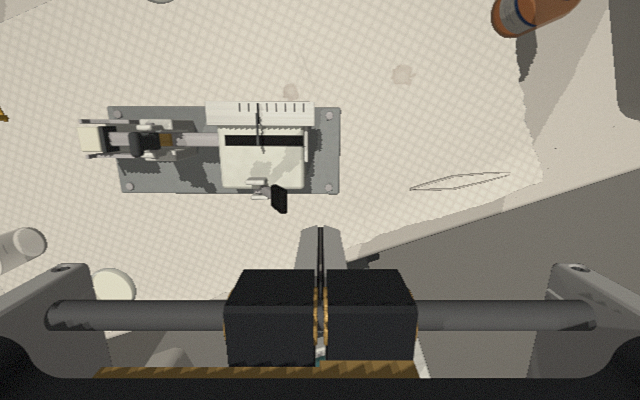

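Call:
servo_tool([
  [0.014, -0.03, 0, 0, 1],
  [0.014, -0.032, 0, 0, 1],
  [0.014, -0.032, 0, 0, 1],
  [0.014, -0.032, 0, 0, 1],
  [0, 0, 0, 0, 1],
  [0, 0, 0, 0, 1],
])

```text
t: 12.83
ee_pos: [0.512, 0.0035, 0.2089]
ee_rot: [-3.096, 0.531, 0.004]
force: [-0.5, -0.3, 0.1]
grip_width: 0.0006
```

```bash
python3 look.py w13.png; python3 -c "
from pose import *
for p in((18,10,122),): go(p)
c=cam('wrist');print(proj(c,w(A,T,(18,62,80))))"
```

```text
[ 16.1  10.8 208.9] F slicer [-0.3 -0.4  0.1] t 12.8333
tool shift mm [ 2.2 -0.7 87.1] yaw err deg 0.33932838770981266 tilt [-2.17594562e-03  5.32896505e-04 -9.99997491e-01]
[271.40044618 189.9844255 ]
```

View pics/w13.png

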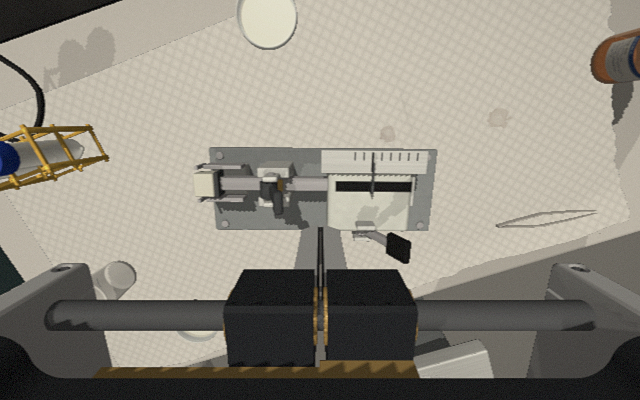

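```bash
python3 -c "
from pose import *
c=cam('wrist')
for f in(-.35,-.2,-.1):
  print(f,[np.round(proj(c,w(A,T,(x,62+59*np.sin(f),80+59*np.cos(f))))) for x in(7,29)])
import cv2
a=cv2.imread('pics/w13.png')[140:240,190:340];cv2.imwrite('pics/w13z.png',cv2.resize(a,None,fx=5,fy=5,interpolation=cv2.INTER_CUBIC))"
```

```text
-0.35 [array([284., 216.]), array([283., 193.])]
-0.2 [array([274., 217.]), array([274., 193.])]
-0.1 [array([268., 217.]), array([267., 194.])]
```

View pics/w13z.png

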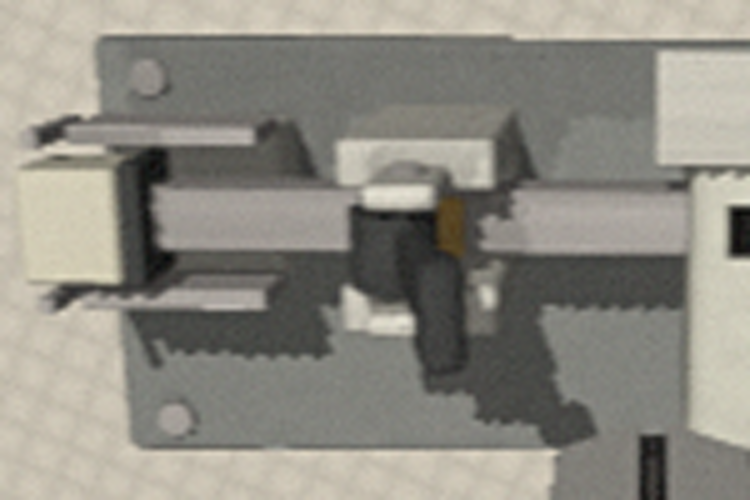

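Call:
servo_tool([
  [0.002, 0, 0.03, 0, 1],
  [0.001, 0, 0.03, 0, 1],
  [0, 0, 0.025, 0, 1],
  [0, 0, 0, 0, 1],
  [0, 0, 0, 0, 1],
])

```text
t: 13.3
ee_pos: [0.5138, -0.0001, 0.125]
ee_rot: [3.095, -0.537, -0.004]
force: [-0.0, 0.7, 0.5]
grip_width: 0.0007
```

```bash
python3 look.py w14.png
```

```text
[ 19.   8. 125.] F slicer [-0.3  0.7  0.5] t 13.3
```

View pics/w14.png

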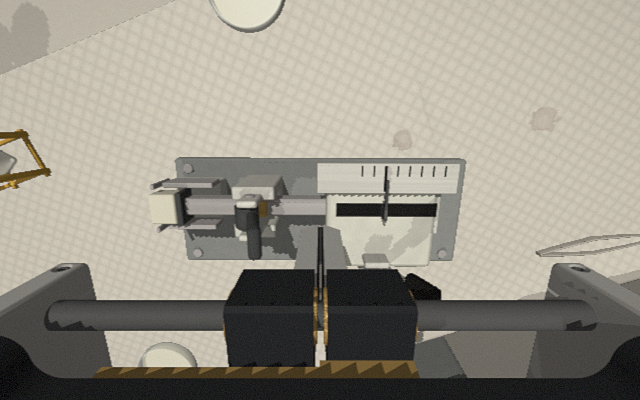

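Call:
servo_tool([
  [0, -0.006, 0, 0, 1],
  [0, -0.006, 0, 0, 1],
  [0, -0.006, 0, 0, 1],
  [0, -0.006, 0, 0, 1],
  [0, -0.006, 0, 0, 1],
  [0, -0.006, 0, 0, 1],
])

```text
t: 13.85
ee_pos: [0.5272, 0.035, 0.1257]
ee_rot: [3.096, -0.535, 0.0]
force: [0.9, -1.4, 1.2]
grip_width: 0.0009
```

Call:
servo_tool([
  [0, -0.005, 0, 0, 1],
  [0, -0.005, 0.0005, 0, 1],
  [0, -0.005, 0.001, 0, 1],
])

```text
t: 14.1
ee_pos: [0.5322, 0.0488, 0.124]
ee_rot: [3.095, -0.536, 0.0]
force: [-0.4, -2.2, 4.0]
grip_width: 0.0003
```

```bash
python3 look.py w15.png
```

```text
[ 19.6  60.3 124. ] F slicer [ 0.3 -2.2  4. ] t 14.1
```

View pics/w15.png

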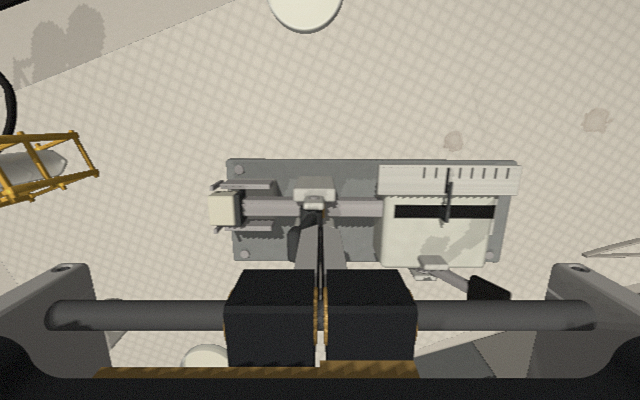

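Call:
servo_tool([
  [0, -0.005, 0.002, 0, 1],
  [0, -0.005, 0.002, 0, 1],
  [0, -0.005, 0.004, 0, 1],
])

```text
t: 14.4
ee_pos: [0.5375, 0.0629, 0.1161]
ee_rot: [-3.095, 0.536, -0.001]
force: [-1.3, -2.0, 6.5]
grip_width: 0.0007
```

Call:
servo_tool([
  [0, -0.005, 0.004, 0, 1],
  [0, -0.003, 0.004, 0, 1],
])

```text
t: 14.57
ee_pos: [0.5402, 0.071, 0.1079]
ee_rot: [-3.095, 0.535, -0.001]
force: [-0.6, -1.0, 6.0]
grip_width: 0.0004
```

Call:
servo_tool([
  [0, -0.003, 0.004, 0, 1],
  [0, -0.003, 0.004, 0, 1],
])

```text
t: 14.73
ee_pos: [0.5423, 0.0767, 0.1]
ee_rot: [-3.095, 0.535, -0.001]
force: [1.4, 0.3, 4.4]
grip_width: 0.0005
```

```bash
python3 look.py w16.png
```

```text
[ 19.7  89.9 100. ] F slicer [1.2 0.7 4.4] t 14.7333
```

View pics/w16.png

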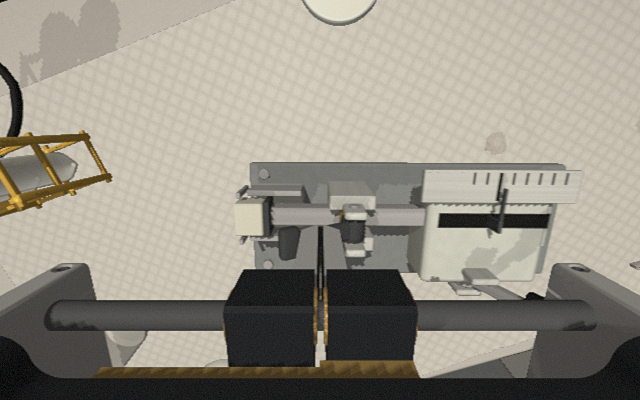

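Call:
servo_tool([
  [0, -0.002, 0.004, 0, 1],
  [0, 0, 0.003, 0, 1],
  [0, 0, 0, 0, 1],
])

```text
t: 15.03
ee_pos: [0.542, 0.0777, 0.0921]
ee_rot: [3.095, -0.536, -0.002]
force: [-0.5, -0.7, -0.1]
grip_width: 0.0004
```

```bash
python3 look.py w17.png
```

```text
[19.  90.8 92.1] F slicer [-0.2 -0.8 -0.1] t 15.0333
```

View pics/w17.png

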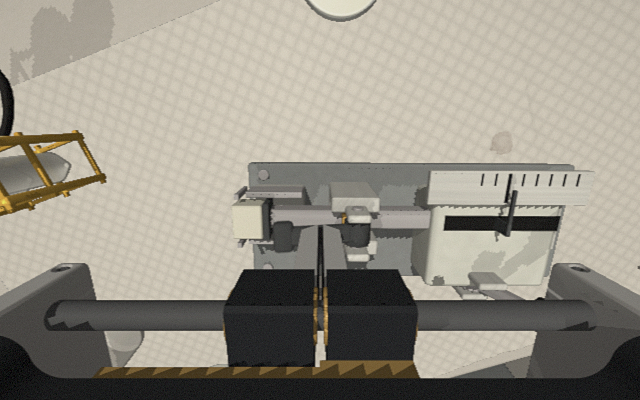

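Force dropped to zero: it snapped. Lift away and verify.

Call:
servo_tool([
  [0, 0, -0.02, 0, 1],
  [0, 0, -0.035, 0, 1],
  [0, 0, -0.035, 0, 1],
  [0, 0.03, -0.02, 0, 1],
  [0, 0.04, 0, 0, 1],
  [0, 0.04, 0, 0, 1],
  [0, 0.03, 0, 0, 1],
  [0, 0, 0, 0, 1],
])

```text
t: 15.75
ee_pos: [0.4934, -0.0602, 0.2031]
ee_rot: [3.092, -0.547, -0.0]
force: [0.8, -0.9, -0.1]
grip_width: 0.0004
```

```bash
python3 look.py w18.png; python3 - <<'E'
from pose import *
snap('scene','s2.png'); a=cv2.imread('pics/s2.png')[150:320,130:450]; cv2.imwrite('pics/s2z.png',cv2.resize(a,None,fx=2.5,fy=2.5,interpolation=cv2.INTER_CUBIC))
a=cv2.imread('pics/w18.png')[120:280,150:450]; cv2.imwrite('pics/w18z.png',cv2.resize(a,None,fx=2.6,fy=2.6,interpolation=cv2.INTER_CUBIC))
E
```

```text
[ 20.3 -55.4 203.1] F slicer [ 1.1 -0.6 -0.1] t 15.75
```

View pics/w18.png

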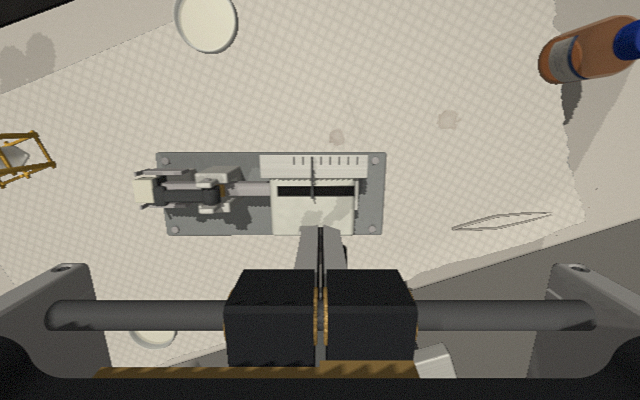

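View pics/zw18.png

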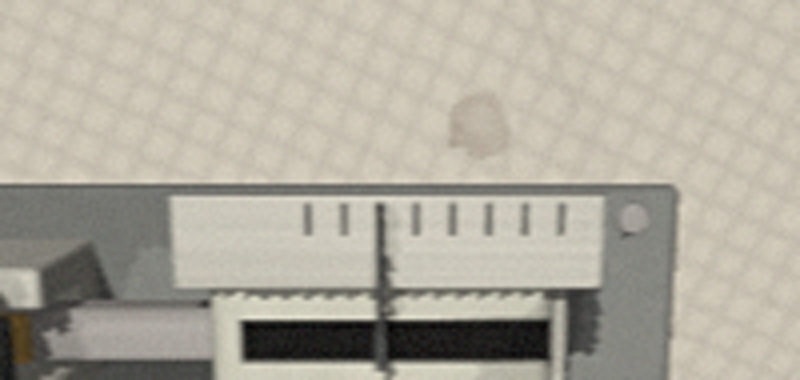

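View pics/s2z.png

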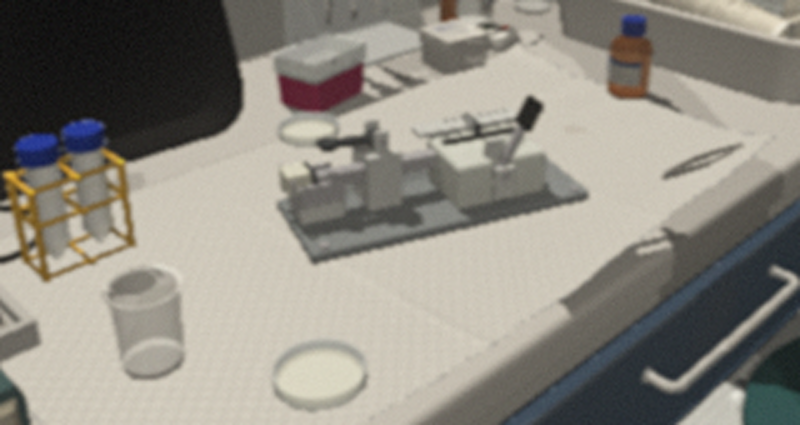

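```bash
python3 -c "
from h import *
st();print(ctrl.hand_in())"
```

```text
{'t': np.float64(15.85), 'ee_pos': array([ 0.495 , -0.0553,  0.2032]), 'ee_rot': array([ 3.0947e+00, -5.3970e-01,  5.0000e-04]), 'force': array([-0.6268,  1.4011,  0.1261]), 'grip_width': np.float64(0.0006), 'joint_positions': array([ 0.3325,  0.2071, -0.3206,  1.917 ,  0.076 ,  1.0287, -1.9371])}
the job is handed in; nothing more can be done
None
```

The slicer is set: the pointer stands at the long mark, the cam lever is locked flat, and the job was handed in at about 15.9 s.

- **Feed:** The pointer started four notches before the long mark. Four thumb-lever strokes each gave one click, with the lever springing back between them. An earlier first stroke was let go too soon: a dip in the push force looked like a click, but the picture showed the pointer had not moved. On the last stroke I stopped as soon as it clicked.
- **Cam lever:** I pushed it over toward +y until the force fell from about 4.4 N to zero. The pictures afterwards show it lying flat along +y.
- **Last checks:** The final wrist picture shows the pointer in line with the long mark. The thumb lever is back at rest and the gripper is clear at a height of 0.2 m. In the final pictures the beaker, bottle, dish and forceps look undisturbed, though I judged that by eye and did not measure it.
- **Disagreements:** The two pose measurements of the slicer differed by about 4 mm, so I used values between them. The gripper did not show in the cropped part of the last scene picture, and I did not follow that up.

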